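# Unlock the folding stay and close the portion box

### The job

The lid of the steel dessert-cup box is propped open by a folding stay at its side. Unlock the stay by lifting its knee up past the straight line, then lower the lid gently until it is fully shut, without letting it drop, and let go. Leave the other things on the table where they are.

Things in the scene. Friction and masses are not known exactly. Their poses are not given: they have to be found in the camera images.
- portion_box: open steel box 160 x 230 x 88 mm (x, y, z) with custard cups packed in it, fixed to the worktop. Origin: centre of its underside; +x points to its hinged rear, -x to its front (towards the robot), +y to its left wall, where the stay sits
- lid_hinge (a point): middle of the lid's hinge line, at box frame (0.084, 0, 0.092) m, on the rear rim; its axes are those of the box and the hinge line runs along the box's y
- lid (a joint): closing angle: 0 = propped open, leaning forward (lid plane 75 degrees above level); 1.309 rad = shut flat, a hard stop. White panel 165 x 230 x 12 mm, about 0.6 kg (varies). Hinge friction holds it while nearly upright; lower down its weight wins and it slams unless held. With the stay locked it cannot close, and opens only 0.04 rad further
- lid_handle (a point): middle of the lid's round bar handle: steel, 12 mm thick, 120 mm long along the box's y, on two brackets 30 mm ahead of the lid's front edge and 26 mm above its outer face. It lies 0.201 m from the hinge line. The bar turns freely between fingers that pinch it across, so the hand may keep its direction as the lid swings. When shut it is 0.128 m above the worktop
- stay_knee (a joint): bend of the stay's knee: 0 = locked (sagging 20 degrees below straight, on its stop); 0.349 = arms in line; larger = past centre, unlocked, folding forward and up; about 2.7 when the lid is shut. Lifting it to 0.349 pushes the lid about 0.04 rad further open and takes a few newtons; friction then keeps it where it is left
- knee_grip (a point): point 42 mm out on the knee's round black cross-pin (14 mm thick, 66 mm long along the box's +y, 20 mm flange at its end). Two steel stay arms, each 80 x 16 x 5 mm, outside the left wall; the lower turns on a pivot at box frame (-0.030, 0.123, 0.048) m. Unlocking moves this point forward (box -x) and up, 37 degrees above level: 14 mm to straight, 28 mm to the mirrored bend
- steel_ring: bystander: open steel ring cutter, 55 mm across, 31 mm high; origin at the centre of its underside
- spare_cup: bystander: pleated paper cup of custard, 58 mm across, 46 mm high; origin at the centre of its underside
- cup_stack: bystander: nested stack of empty paper cups, 60 mm across, 86 mm high; origin at the centre of its underside
- jug: bystander: glass measuring jug standing on its rim, 169 x 141 x 122 mm; origin at the centre of its underside

How it is judged:
On the way, in this order (a step that is already met when the one before it is completed fails the run):
1. the knee is lifted past centre (joint stay_knee over 0.42 rad) while the lid is still up (joint lid under 0.5 rad) (value of joint stay_knee above 0.42 rad and value of joint lid below 0.5 rad), for 0.1 s.
2. the lid is down (joint lid over 1.27 rad) (value of joint lid above 1.27 rad), for 0.2 s.
At the end, for the whole second after the job is handed in: the lid lies shut on the box (joint lid over 1.27 of 1.309 rad) and at rest (under 0.05 rad/s), with the stay folded (joint stay_knee over 2.0 rad) (value of joint lid above 1.27 rad and velocity of joint lid below 0.05 rad/s and value of joint stay_knee above 2 rad); the robot touches nothing.
It fails at once if the lid drops or slams (it closes faster than 1.8 rad/s) (velocity of joint lid above 1.8 rad/s).
It fails at once if a bystander (steel ring, spare cup, cup stack or jug) is moved by more than 30 mm (distance of any of steel_ring, spare_cup, cup_stack, jug from where it was at the start of the episode above 0.03 m).
It also fails if it takes over 48 s, if anything falls off the work surface, if the arm or the gripper's body presses on something with over 40 N, if the wrist force passes 120 N, or if a joint passes its speed limit or range.

### The arm

A 6-joint arm with a two-finger parallel gripper is mounted at the origin on a cart in front of the work surface, level with it; the furniture and walls round the work are solid. World frame = base frame: x ahead of the robot, y to its left, z up, the work surface at z = 0. Lengths are in m, angles in rad, forces in N, time in s.
With the tool pointing down it reaches from about 0.325 to 0.875 m from the base axis. Payload 4.4 kg.
Tool frame: the origin (TCP) lies on the centre line of the jaws, within the pads' length; the fingertips stand 17 mm ahead of it and the grasp point (between the pads) lies 2 mm behind it; z points along the fingers, x is the direction in which the jaws open and shut, and the axes are right-handed (so a half turn about z gives the same grasp; the last joint's range is limited). The gripper opens to 85 mm and grips with 20 to 120 N. Pads are 22 mm wide; open, the fingers measure 114 mm over their backs; the gripper's body (76 mm by 85 mm) begins 54 mm behind the grasp point. The pads swing forward as they close: fully open they stand 13 mm farther back than shut.
Start: joints at [1.006, 0.207, 1.542, -0, 1.393, -0.15], TCP at [0.232, 0.526, 0.248] pointing down, gripper open.
Joint ranges: [-2.73, 2.73], [-0.86, 2.22], [0.23, 2.46], [-1.11, 4.25], [0.08, 2.63], [-2.82, 2.82]. Speed limits (rad/s): [2.79, 2.79, 3.14, 3.14, 3.14, 3.14].

### API

Orientations are given as a unit quaternion [x, y, z, w].
In Python, from cell import bot gives the robot as it stands.
- The arm moves only by the tool jog_arm, never from a script. Its argument "motion" is a list that holds one entry, the list of rows, each a list of 7 numbers: the turn, a rotation vector about the world's x, y, z in rad, then the shift along the world's x, y, z in mm, then the finger opening in mm, from 0 to 85.4. A call has 1 to 10 rows; each row shifts and turns the commanded pose from where the row before left it; what a row does not reach is not made up. A row lasts 1/12 s, in which the tool goes at most 41.7 mm and 7.16 degrees, less where a joint would pass 70% of its speed; a pose out of reach is approached as far as the arm can. A call with a gripper value outside its range is refused whole. The fingers move at their own pace and stop on an object; "newtons" is the grip in N (left out, the last holds). Time passes only in rows, so rows that do not move let the fingers close. It gives the time, the measured TCP pose, the force and the opening at its end, in the units of the state.
- bot.get_obs(): the state, without advancing time (a new reading comes with each control period).
- bot.grab_frame(name): name is "side" or "top"; returns the picture (400x640x3 uint8, red, green, blue); there is no depth.
- bot.get_calibration(name): a dict with "camera_matrix" (3x3 intrinsics, pixels), "distortion" ([k1, k2, p1, p2, k3] as OpenCV has them; the pictures are not rectified), "R" (3x3) and "t" (3): a world point X has camera coordinates R X + t. Camera axes: x right, y down, z forward; pixel columns grow to the right and rows downward; lengths in m; the calibration is good to about 2 mm. A picture is of the moment at which its call begins. get_calibration takes no time and is no camera call.
- bot.hand_in(): hands the job in, once; it reports no verdict.
The state is a dict: "clock": time; "qpos": joint angles; "qd": joint speeds; "tau": joint torques, N m; "ee_pos": TCP position; "eef_rot": TCP orientation; "force": force on the tool from outside, world axes, zero at the start; "moment": the same for the moment, N m; "width": opening from 0.0 (shut) to 1.0 (fully open).
Only numpy, scipy, OpenCV 4.12 (cv2) and the standard library are available. Lean on these libraries where they do the work, as an engineer would, in place of code of your own. Each camera call takes 0.05 s, during which the arm holds its last target.

## Working session

There is one attempt and no reset: what is moved stays moved. The work goes in short steps, Python scripts to look and compute and a tool call to move; the robot and the scene stay as the last step left them, time stands still between calls to the robot, and variables do not carry over. Pictures are saved under pics/ and viewed, and the job is handed in when it is done.

Besides the shell and the picture viewer there is one more tool, called after "Call:" by a JSON object that holds its "op" and its "data". jog_arm: Moves the arm, as the interface text tells. Its arguments: {"type":"object","properties":{"motion":{"type":"array","items":{"type":"array","items":{"type":"array","items":{"type":"number"}}}},"newtons":{"type":"number"}},"required":["motion"]}

```bash
mkdir -p pics; ls; python3 - <<'E'
from cell import bot
import cv2
o=bot.get_obs();print({k:o[k] for k in('clock','qpos','ee_pos','eef_rot','force','width')})
for n in('side','top'):
    f=bot.grab_frame(n);cv2.imwrite(f'pics/{n}0.png',f[:,:,::-1])
    c=bot.get_calibration(n);print(n,c)
E
```

```text
pics
{'clock': 0.0, 'qpos': array([ 1.00548974e+00,  2.07411693e-01,  1.54300866e+00, -2.29483040e-05,
        1.39350282e+00, -1.50507200e-01]), 'ee_pos': array([0.23134582, 0.52559378, 0.2471045 ]), 'eef_rot': array([ 8.37556178e-01,  5.46349971e-01, -1.05571769e-03,  4.93381013e-04]), 'force': array([-0.79007276,  0.53845129,  0.26607607]), 'width': 0.9980234890226808}
side {'camera_matrix': array([[421.61364091,   0.        , 326.44221475],
       [  0.        , 421.61364091, 204.64504862],
       [  0.        ,   0.        ,   1.        ]]), 'distortion': array([0.02785444, 0.        , 0.        , 0.        , 0.        ]), 'R': array([[ 0.9192342 , -0.39356592, -0.01069396],
       [-0.19285988, -0.42644187, -0.88371511],
       [ 0.3432398 ,  0.81440359, -0.46790302]]), 't': array([-0.575729  ,  0.2686241 ,  0.93732596])}
top {'camera_matrix': array([[365.92423062,   0.        , 311.88598175],
       [  0.        , 365.92423062, 201.32581102],
       [  0.        ,   0.        ,   1.        ]]), 'distortion': array([-0.0483845,  0.       ,  0.       ,  0.       ,  0.       ]), 'R': array([[-0.01790472, -0.99981537,  0.00697423],
       [-0.98886151,  0.01667687, -0.14790129],
       [ 0.14775767, -0.00954468, -0.98897754]]), 't': array([0.01391437, 0.62868447, 1.14860983])}
```

View pics/side0.png

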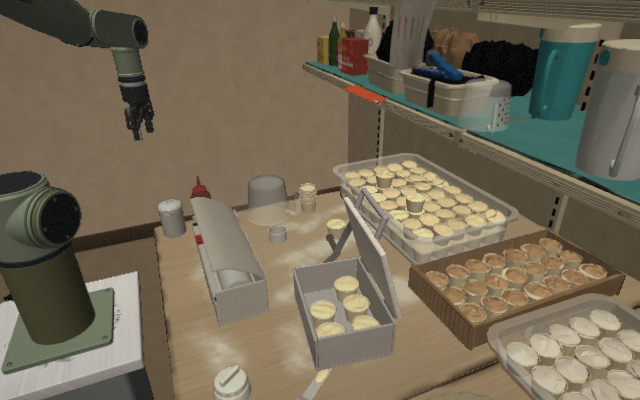

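View pics/top0.png

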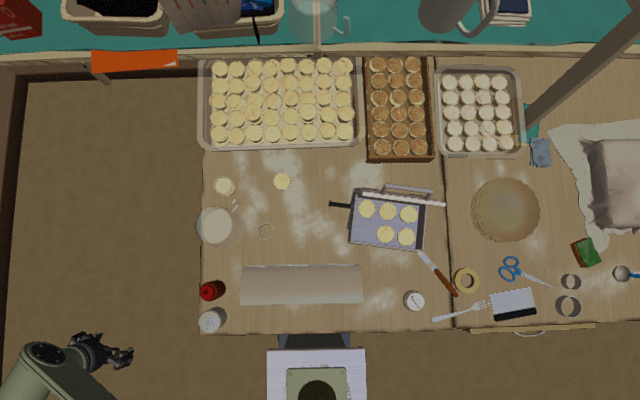

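The side view shows the box around (345,310), its lid at (370,255) and the handle near (370,205). In the top view the box is around (385,222), the pin at (340,205) and the handle at (410,190). I'll zoom in next.

```bash
python3 - <<'E'
import cv2
a=cv2.imread('pics/side0.png')[180:380,270:430];cv2.imwrite('pics/side0z.png',cv2.resize(a,None,fx=3,fy=3,interpolation=cv2.INTER_CUBIC)[:600])
a=cv2.imread('pics/top0.png')[170:265,315:455];cv2.imwrite('pics/top0z.png',cv2.resize(a,None,fx=5,fy=5,interpolation=cv2.INTER_CUBIC))
E
```

```text
(no output)
```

View pics/side0z.png

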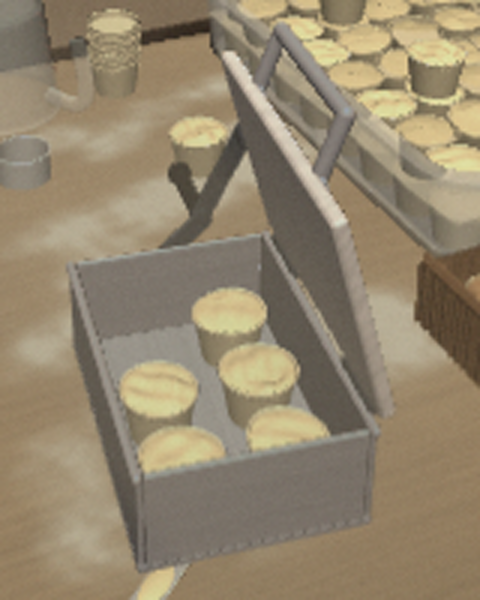

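View pics/top0z.png

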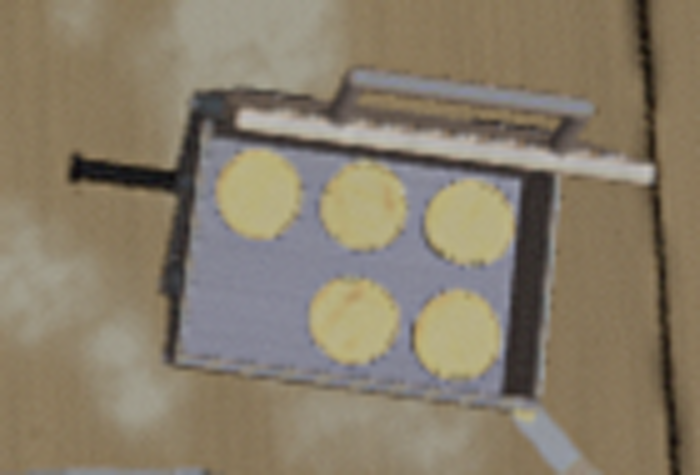

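```bash
cat > h.py <<'E'
import numpy as np,cv2
from cell import bot
C={n:bot.get_calibration(n) for n in('side','top')}
def ray(n,p):
    c=C[n];u=cv2.undistortPoints(np.array([[p]],float),c['camera_matrix'],c['distortion'])[0,0]
    R=c['R'];o=-R.T@c['t'];d=R.T@np.array([u[0],u[1],1]);return o,d/np.linalg.norm(d)
def tri(ps,pt):
    (a,d),(b,e)=ray('side',ps),ray('top',pt)
    s=np.linalg.lstsq(np.c_[d,-e],b-a,rcond=None)[0]
    p,q=a+s[0]*d,b+s[1]*e
    return (p+q)/2,np.linalg.norm(p-q)
def onz(n,p,z):
    o,d=ray(n,p);return o+d*(z-o[2])/d[2]
def proj(n,X):
    c=C[n];return cv2.projectPoints(np.array(X,float).reshape(-1,1,3),cv2.Rodrigues(c['R'])[0],c['t'],c['camera_matrix'],c['distortion'])[0][:,0]
E
python3 - <<'E'
from h import *
np.set_printoptions(precision=4,suppress=True)
S=lambda x,y:(x/3+270-.33,y/3+180-.33)
T=lambda x,y:(x/5+315-.4,y/5+170-.4)
P={'FL':(S(72,266),T(170,362)),'FR':(S(140,480),T(537,408)),'RR':(S(372,434),T(555,178)),
'flange':(S(178,172),T(76,168)),'hL':(S(280,32),T(352,78)),'hR':(S(347,112),T(590,107))}
for k,(s,t) in P.items(): print(k,*tri(s,t),onz('top',t,.088),onz('side',s,.088))
print('RLside',onz('side',S(266,236),.088),'RLtop',onz('top',T(200,100),.088))
print('cams',[ray(n,(320,200))[0] for n in C])
E
```

```text
FL [ 0.4953 -0.1097  0.081 ] 0.004144776500945232 [ 0.493  -0.1084  0.088 ] [ 0.4945 -0.119   0.088 ]
FR [ 0.4611 -0.338   0.084 ] 0.0022357214930070015 [ 0.46   -0.3365  0.088 ] [ 0.4608 -0.3419  0.088 ]
RR [ 0.609  -0.3603  0.0831] 0.008980974463074328 [ 0.6042 -0.3568  0.088 ] [ 0.6108 -0.3652  0.088 ]
flange [ 0.6129 -0.0519  0.1036] 0.0011872683894454947 [ 0.6157 -0.053   0.088 ] [ 0.622  -0.0292  0.088 ]
hL [ 0.6317 -0.1869  0.2897] 0.0006762791326317124 [ 0.6706 -0.2303  0.088 ] [0.8287 0.1783 0.088 ]
hR [ 0.6129 -0.31    0.2949] 0.0016515985600246599 [ 0.6495 -0.3823  0.088 ] [0.8066 0.0021 0.088 ]
RLside [ 0.6479 -0.1442  0.088 ] RLtop [ 0.658  -0.1328  0.088 ]
cams [array([ 0.2593, -0.8754,  0.6698]), array([0.4522, 0.0144, 1.2288])]
```

```bash
cat >> h.py <<'E'
B0=np.array([.556,-.237,0]);yaw=np.radians(-8.6)
Rb=cv2.Rodrigues(np.array([0,0,yaw]))[0]
def W(p): return B0+Rb@np.array(p,float)
E
python3 - <<'E'
from h import *
np.set_printoptions(precision=4,suppress=True)
L=[[(.0285,.1255,.1026),(.0285,.1915,.1026)],[(.0676,.06,.2923),(.0676,-.06,.2923)],[(-.08,.115,.088),(-.08,-.115,.088),(.08,-.115,.088),(.08,.115,.088),(-.08,.115,.088)]]
for n,(y0,y1,x0,x1,f) in {'side':(180,380,270,430,3),'top':(170,265,315,455,5)}.items():
    a=cv2.resize(cv2.imread(f'pics/{n}0.png')[y0:y1,x0:x1],None,fx=f,fy=f,interpolation=cv2.INTER_CUBIC)
    for l in L:
        p=(proj(n,[W(q) for q in l])-[x0,y0]+.5)*f
        cv2.polylines(a,[np.round(p).astype(int)],False,(0,0,255),1)
    cv2.imwrite(f'pics/{n}0o.png',a)
print('grip',W((.0285,.171,.1026)),'handle',W((.0676,0,.2923)),'shut',W((-.1137,0,.128)))
for p in [(282,181),(266,231),(224,187),(218,226),(362,270),(362,300)]: print(p,onz('top',p,.05))
E
```

```text
grip [ 0.6098 -0.0722  0.1026] handle [ 0.6228 -0.2471  0.2923] shut [ 0.4436 -0.22    0.128 ]
(282, 181) [0.6975 0.1    0.05  ]
(266, 231) [0.5343 0.1524 0.05  ]
(224, 187) [0.6807 0.2904 0.05  ]
(218, 226) [0.5529 0.3077 0.05  ]
(362, 270) [ 0.4049 -0.1524  0.05  ]
(362, 300) [ 0.3117 -0.1491  0.05  ]
```

View pics/side0o.png

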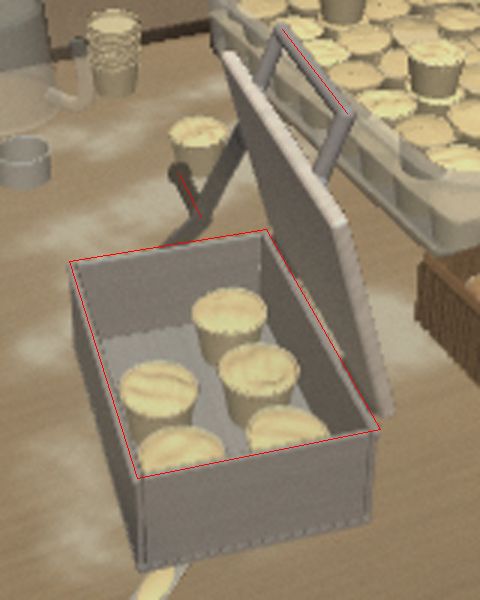

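View pics/top0o.png

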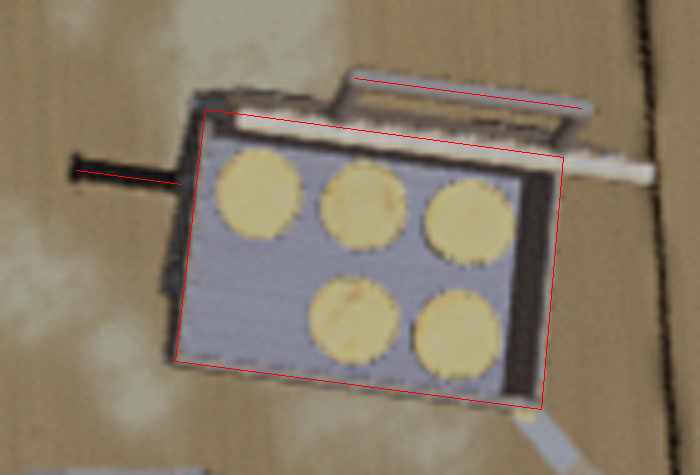

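The predicted pin, handle and rim lines fall on the features in both views. The pin is along (60..67,173..205) in the side zoom and (75..180,170..184) in the top zoom. Now I'll move above the pin.

Call:
{"op": "jog_arm", "data": {"motion": [[[0,0,-0.0653,19,-30,10,45],[0,0,-0.0653,19,-30,10,45],[0,0,-0.0653,19,-30,10,45],[0,0,-0.0653,19,-30,10,45],[0,0,-0.0653,19,-30,10,45],[0,0,-0.0653,19,-30,5,45],[0,0,-0.0653,19,-30,0,45],[0,0,-0.0653,19,-30,0,45],[0,0,-0.0653,19,-30,0,45],[0,0,-0.0653,19,-30,0,45]]], "newtons": 50}}

```text
clock: 0.93
ee_pos: [0.422, 0.2246, 0.303]
eef_rot: [0.969, 0.247, -0.0, -0.0]
force: [0.5, 0.6, 1.3]
width: 0.526
```

Call:
{"op": "jog_arm", "data": {"motion": [[[0,0,-0.0653,19,-30,0,45],[0,0,-0.0653,19,-30,0,45],[0,0,-0.0653,19,-30,0,45],[0,0,-0.0653,19,-30,0,45],[0,0,-0.0653,19,-30,0,45],[0,0,-0.0653,19,-30,0,45],[0,0,-0.0653,19,-30,0,45],[0,0,-0.0653,19,-30,0,45],[0,0,-0.0653,19,-30,0,45],[0,0,-0.0653,18,-28,0,45]]]}}

```text
clock: 1.77
ee_pos: [0.6111, -0.0736, 0.3025]
eef_rot: [0.997, -0.077, -0.001, -0.0]
force: [0.4, -0.2, 0.4]
width: 0.525
```

Call:
{"op": "jog_arm", "data": {"motion": [[[-0.0575,0.0087,0,0,0,-15,45],[-0.0575,0.0087,0,0,0,-15,45],[-0.0575,0.0087,0,0,0,-10,45],[0,0,0,0,0,0,45]]]}}

```text
clock: 2.1
ee_pos: [0.6088, -0.07, 0.2588]
eef_rot: [0.993, -0.073, -0.011, 0.087]
force: [-0.6, 0.6, 0.0]
width: 0.529
```

```bash
cat > st.py <<'E'
from h import *
from scipy.spatial.transform import Rotation as Ro
np.set_printoptions(precision=4,suppress=True)
o=bot.get_obs();M=Ro.from_quat(o['eef_rot']).as_matrix()
print(o['clock'],o['ee_pos'],'x',M[:,0],'z',M[:,2],'F',o['force'],'w',o['width'],'box',Rb.T@(o['ee_pos']-B0))
print(o['qpos'])
E
python3 st.py
```

```text
2.1 [ 0.6088 -0.07    0.2588] x [ 0.989  -0.1477 -0.0082] z [-0.0336 -0.1704 -0.9848] F [-0.5857  0.6236  0.0113] w 0.5287794215832461 box [0.0272 0.173  0.2588]
[-0.1705  0.2947  1.4202 -0.1762  1.4331  0.0019]
```

Call:
{"op": "jog_arm", "data": {"motion": [[[0,0,0,1,-2,-20,45],[0,0,0,0,0,-20,45],[0,0,0,0,0,-20,45],[0,0,0,0,0,-20,45],[0,0,0,0,0,-19,45],[0,0,0,0,0,0,45]]]}}

```text
clock: 2.6
ee_pos: [0.6086, -0.0733, 0.1598]
eef_rot: [0.993, -0.075, -0.011, 0.086]
force: [-0.8, 1.1, -1.1]
width: 0.528
```

```bash
cat > look.py <<'E'
import sys
from h import *
t=sys.argv[1]
a=cv2.resize(bot.grab_frame('side')[150:390,250:430,::-1],None,fx=2.4,fy=2.4,interpolation=cv2.INTER_CUBIC)
b=cv2.resize(bot.grab_frame('top')[160:280,310:450,::-1],None,fx=2.6,fy=2.6,interpolation=cv2.INTER_CUBIC)
c=np.zeros((576,432+364,3),np.uint8);c[:a.shape[0],:432]=a;c[:b.shape[0],432:432+b.shape[1]]=b
cv2.imwrite(f'pics/{t}.png',c)
E
python3 look.py k1; python3 st.py
```

```text
2.7 [ 0.6114 -0.0739  0.1641] x [ 0.9887 -0.1496 -0.0015] z [-0.0274 -0.1709 -0.9849] F [0.0562 0.3416 1.0121] w 0.5278590498907137 box [0.0303 0.1696 0.1641]
[-0.1763  0.3812  1.5095 -0.1832  1.2529  0.0314]
```

View pics/k1.png

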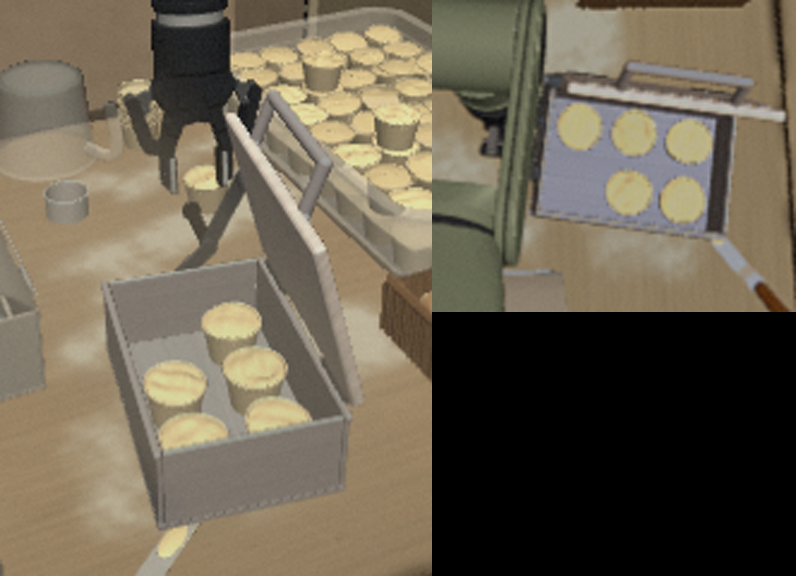

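The fingers, at (170..225,180), straddle the pin at (200,225) with the lid clear. I'll go down and pinch.

Call:
{"op": "jog_arm", "data": {"motion": [[[0,0,0,0,1,-16,45],[0,0,0,0,0,-16,45],[0,0,0,0,0,-16,45],[0,0,0,0,0,-15,45],[0,0,0,0,0,0,10],[0,0,0,0,0,0,10],[0,0,0,0,0,0,10],[0,0,0,0,0,0,10],[0,0,0,0,0,0,10],[0,0,0,0,0,0,10]]], "newtons": 40}}

```text
clock: 3.53
ee_pos: [0.6089, -0.0723, 0.1024]
eef_rot: [0.993, -0.075, -0.01, 0.087]
force: [-9.1, 1.4, 2.6]
width: 0.147
```

```bash
python3 look.py k2; python3 st.py
```

```text
3.6333 [ 0.6089 -0.0724  0.1024] x [ 0.9886 -0.1506 -0.007 ] z [-0.033  -0.1708 -0.9848] F [-7.9355  1.6592  2.2759] w 0.1489870011984174 box [0.0277 0.1707 0.1024]
[-0.1741  0.4528  1.5509 -0.1919  1.1478  0.0564]
```

View pics/k2.png

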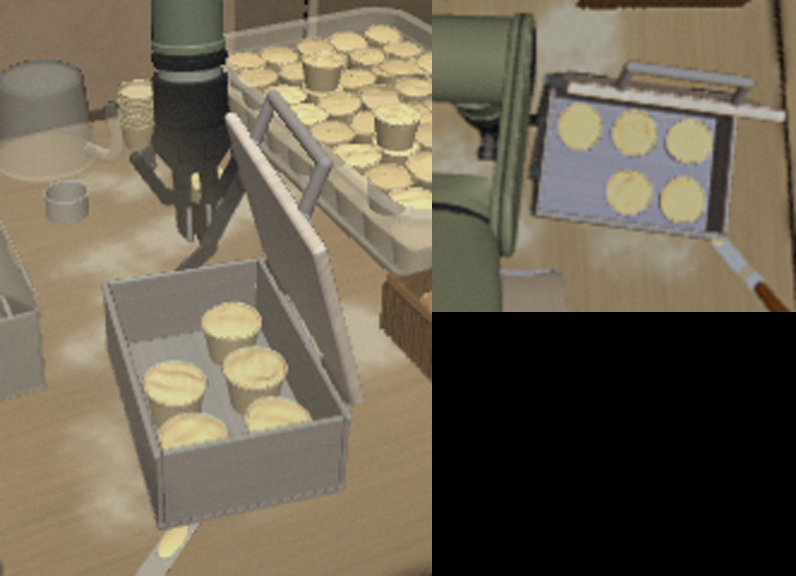

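The opening is 12.7 mm, so the pin is held. Next I lift the knee 28 mm along the unlocking direction.

Call:
{"op": "jog_arm", "data": {"motion": [[[0,0,0,-3.2,0.5,2.4,10],[0,0,0,-3.2,0.5,2.4,10],[0,0,0,-3.2,0.5,2.4,10],[0,0,0,-3.2,0.5,2.4,10],[0,0,0,-3.2,0.5,2.4,10],[0,0,0,-3.2,0.5,2.4,10],[0,0,0,-3.2,0.5,2.4,10],[0,0,0,0,0,0,10],[0,0,0,0,0,0,10]]]}}

```text
clock: 4.38
ee_pos: [0.5897, -0.0695, 0.1194]
eef_rot: [0.993, -0.075, -0.006, 0.087]
force: [1.4, -0.9, 0.7]
width: 0.147
```

```bash
python3 look.py k3; python3 st.py
```

```text
4.4833 [ 0.5899 -0.0695  0.1192] x [ 0.9888 -0.1495  0.0014] z [-0.0247 -0.1723 -0.9847] F [-0.3642 -0.4265  1.4493] w 0.1447598342927607 box [0.0085 0.1707 0.1192]
[-0.1748  0.3912  1.5996 -0.1916  1.1519  0.0536]
```

View pics/k3.png

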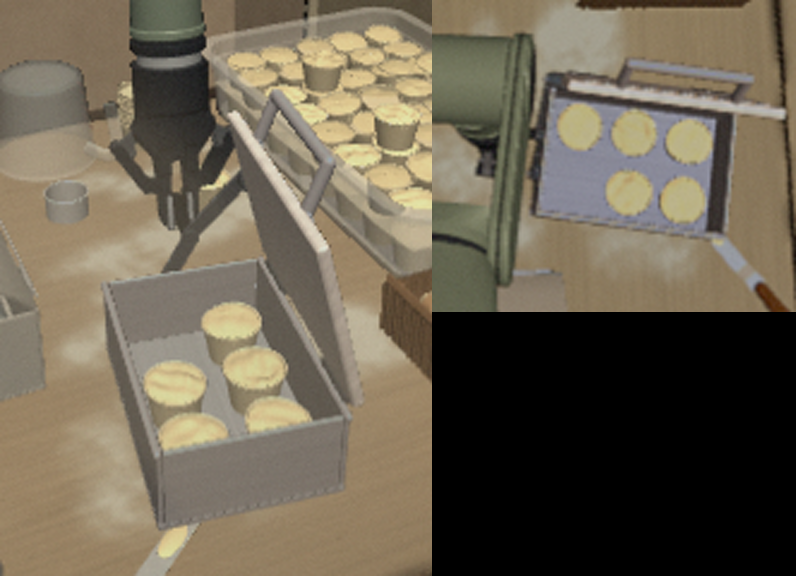

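The stay now bends the other way, seen at (185,240) to (250,180), which puts it past centre. A few more mm, then release and withdraw.

Call:
{"op": "jog_arm", "data": {"motion": [[[0,0,0,-2.6,0.4,1.5,10],[0,0,0,-2.6,0.4,1.5,10],[0,0,0,0,0,0,10],[0,0,0,0,0,0,40],[0,0,0,0,0,0,40],[0,0,0,0,0,0,40],[0,0,0,0,0,0,40]]]}}

```text
clock: 5.07
ee_pos: [0.5835, -0.0682, 0.1207]
eef_rot: [0.993, -0.075, -0.007, 0.087]
force: [-0.8, 0.8, 0.5]
width: 0.468
```

Call:
{"op": "jog_arm", "data": {"motion": [[[0,0,0,0,2,12,40],[0,0,0,0,2,12,40],[0,0,0,0,3,20,40],[0,0,0,0,6,35,40],[0,0,0,0,6,35,40],[0,0,0,0,6,35,40],[0.0575,-0.0087,0,0,0,35,40],[0.0575,-0.0087,0,0,0,35,40],[0.0575,-0.0087,0,0,0,35,40],[0,0,0,0,0,0,40]]]}}

```text
clock: 5.9
ee_pos: [0.5871, -0.0453, 0.3872]
eef_rot: [0.997, -0.076, 0.01, 0.001]
force: [-0.1, -1.1, 1.8]
width: 0.469
```

```bash
python3 look.py k4; python3 st.py
```

```text
6.0 [ 0.585  -0.0441  0.3795] x [ 0.9886 -0.1502  0.0074] z [ 0.0072 -0.0018 -1.    ] F [ 0.3433  0.7469 -1.0457] w 0.4701338840308827 box [-0.0002  0.1951  0.3795]
[-0.2226  0.16    1.3299 -0.0002  1.6443 -0.0718]
```

View pics/k4.png

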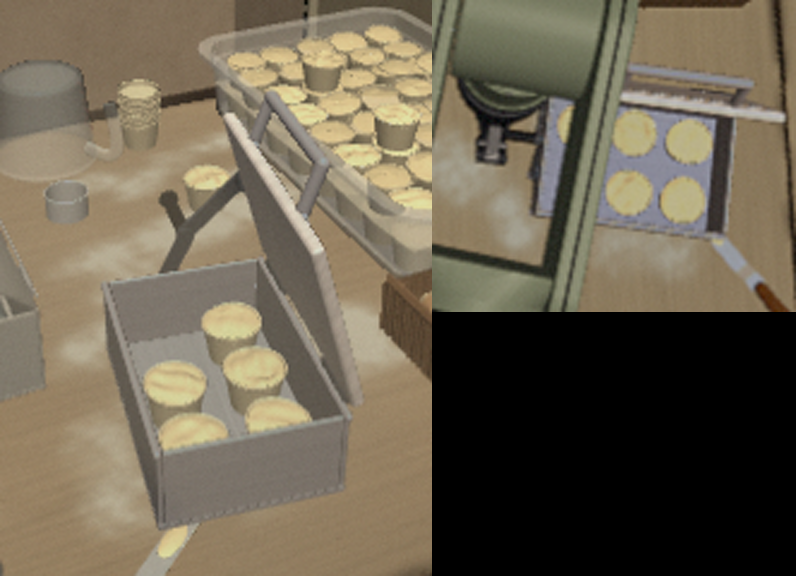

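The stay is unlocked (knee at (183,235), pin end at (168,200)) and the lid still stands with its handle at (270..327,95..160). Next is the handle: box (0.065, 0, 0.292), which is (0.620,-0.247) in world.

Call:
{"op": "jog_arm", "data": {"motion": [[[0,0,0,5,-29,0,40],[0,0,0,5,-29,0,40],[0,0,0,5,-29,0,40],[0,0,0,5,-29,0,40],[0,0,0,5,-29,0,40],[0,0,0,5,-29,0,40],[0,0,0,5,-29,0,40],[0,0,0,0,0,0,40]]]}}

```text
clock: 6.67
ee_pos: [0.6183, -0.2511, 0.3718]
eef_rot: [0.997, -0.077, -0.002, 0.001]
force: [0.1, 1.2, 0.0]
width: 0.466
```

Call:
{"op": "jog_arm", "data": {"motion": [[[0,0,0,0,0,-20,40],[0,0,0,0,0,-20,40],[0,0,0,0,0,0,40]]]}}

```text
clock: 6.92
ee_pos: [0.6167, -0.2444, 0.3282]
eef_rot: [0.997, -0.075, -0.006, -0.003]
force: [-0.7, 0.1, -1.9]
width: 0.468
```

```bash
python3 look.py h1; python3 st.py
```

```text
7.0167 [ 0.6183 -0.2451  0.3329] x [ 0.9889 -0.1485 -0.0048] z [-0.0045  0.0024 -1.    ] F [0.4072 0.037  0.0366] w 0.46708868258977393 box [0.0628 0.0013 0.3329]
[-0.5074  0.3559  1.1814 -0.0001  1.6094 -0.3583]
```

View pics/h1.png

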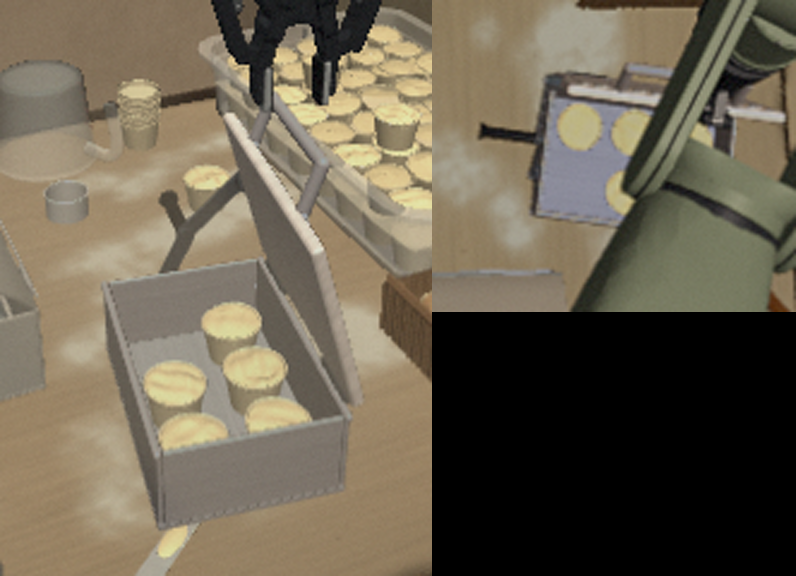

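The fingers at (260,95) and (325,95) straddle the bar middle at (300,130). I'll go down 43 mm and close.

Call:
{"op": "jog_arm", "data": {"motion": [[[0,0,0,1,-1,-14,40],[0,0,0,0,0,-14,40],[0,0,0,0,0,-15,40],[0,0,0,0,0,0,40],[0,0,0,0,0,0,5],[0,0,0,0,0,0,5],[0,0,0,0,0,0,5],[0,0,0,0,0,0,5],[0,0,0,0,0,0,5],[0,0,0,0,0,0,5]]], "newtons": 50}}

```text
clock: 7.85
ee_pos: [0.6207, -0.2475, 0.2944]
eef_rot: [0.997, -0.075, 0.001, 0.0]
force: [-1.5, 1.4, 5.1]
width: 0.12
```

```bash
python3 look.py h2; python3 st.py
```

```text
7.95 [ 0.6207 -0.2475  0.2944] x [ 0.9888 -0.1493  0.0028] z [ 0.0026 -0.001  -1.    ] F [-2.7028  1.6041  5.3942] w 0.11489836140865194 box [ 0.0656 -0.0007  0.2944]
[-0.5089  0.3737  1.2349  0.0004  1.5301 -0.3591]
```

View pics/h2.png

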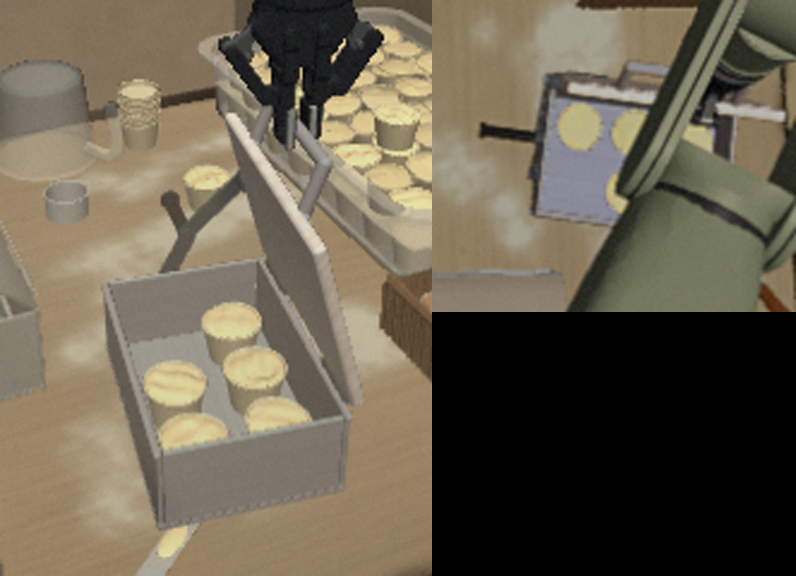

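```bash
python3 - <<'E'
import numpy as np
th=np.linspace(.01,1.31,41);a=np.radians(94.7)+th
X=.201*np.cos(a)*1000;Z=.201*np.sin(a)*1000
w=np.round(np.c_[.9888*X,-.1495*X,Z]-np.r_[.9888*X[0],-.1495*X[0],Z[0]],1)
d=np.round(np.diff(w,axis=0),1)
for i in range(0,40,10): print([[0,0,0,*map(float,r),5] for r in d[i:i+10]], w[i+10],th[i+10])
E
```

```text
[[0, 0, 0, -6.4, 1.0, -0.7, 5], [0, 0, 0, -6.4, 0.9, -0.9, 5], [0, 0, 0, -6.4, 1.0, -1.1, 5], [0, 0, 0, -6.3, 1.0, -1.4, 5], [0, 0, 0, -6.3, 0.9, -1.5, 5], [0, 0, 0, -6.2, 0.9, -1.8, 5], [0, 0, 0, -6.2, 1.0, -1.9, 5], [0, 0, 0, -6.1, 0.9, -2.2, 5], [0, 0, 0, -6.0, 0.9, -2.3, 5], [0, 0, 0, -5.9, 0.9, -2.6, 5]] [-62.2   9.4 -16.4] 0.335
[[0, 0, 0, -5.9, 0.9, -2.7, 5], [0, 0, 0, -5.8, 0.9, -3.0, 5], [0, 0, 0, -5.6, 0.8, -3.1, 5], [0, 0, 0, -5.6, 0.9, -3.3, 5], [0, 0, 0, -5.5, 0.8, -3.5, 5], [0, 0, 0, -5.3, 0.8, -3.6, 5], [0, 0, 0, -5.2, 0.8, -3.9, 5], [0, 0, 0, -5.1, 0.8, -4.0, 5], [0, 0, 0, -5.0, 0.7, -4.2, 5], [0, 0, 0, -4.8, 0.7, -4.3, 5]] [-116.    17.5  -52. ] 0.66
[[0, 0, 0, -4.7, 0.8, -4.5, 5], [0, 0, 0, -4.6, 0.6, -4.6, 5], [0, 0, 0, -4.4, 0.7, -4.8, 5], [0, 0, 0, -4.2, 0.6, -5.0, 5], [0, 0, 0, -4.1, 0.7, -5.0, 5], [0, 0, 0, -3.9, 0.6, -5.2, 5], [0, 0, 0, -3.7, 0.5, -5.3, 5], [0, 0, 0, -3.6, 0.6, -5.5, 5], [0, 0, 0, -3.4, 0.5, -5.6, 5], [0, 0, 0, -3.2, 0.5, -5.6, 5]] [-155.8   23.6 -103.1] 0.9850000000000001
[[0, 0, 0, -3.0, 0.4, -5.8, 5], [0, 0, 0, -2.9, 0.4, -5.9, 5], [0, 0, 0, -2.6, 0.4, -5.9, 5], [0, 0, 0, -2.5, 0.4, -6.1, 5], [0, 0, 0, -2.2, 0.4, -6.1, 5], [0, 0, 0, -2.1, 0.3, -6.2, 5], [0, 0, 0, -1.8, 0.2, -6.2, 5], [0, 0, 0, -1.7, 0.3, -6.3, 5], [0, 0, 0, -1.5, 0.2, -6.4, 5], [0, 0, 0, -1.2, 0.2, -6.4, 5]] [-177.3   26.8 -164.4] 1.31
```

Call:
{"op": "jog_arm", "data": {"motion": [[[0,0,0,-6.4,1.0,-0.7,5],[0,0,0,-6.4,0.9,-0.9,5],[0,0,0,-6.4,1.0,-1.1,5],[0,0,0,-6.3,1.0,-1.4,5],[0,0,0,-6.3,0.9,-1.5,5],[0,0,0,-6.2,0.9,-1.8,5],[0,0,0,-6.2,1.0,-1.9,5],[0,0,0,-6.1,0.9,-2.2,5],[0,0,0,-6.0,0.9,-2.3,5],[0,0,0,-5.9,0.9,-2.6,5]]]}}

```text
clock: 8.78
ee_pos: [0.558, -0.2378, 0.2769]
eef_rot: [0.997, -0.075, 0.001, 0.0]
force: [0.7, 2.8, 6.7]
width: 0.12
```

```bash
python3 look.py c1; python3 st.py
```

```text
8.8833 [ 0.5566 -0.2376  0.276 ] x [ 0.9887 -0.1496 -0.0017] z [-0.0016  0.0006 -1.    ] F [-1.742   2.8929  5.1491] w 0.12032908600115848 box [ 0.0007 -0.0005  0.276 ]
[-0.5463  0.2516  1.4292 -0.0003  1.4625 -0.396 ]
```

View pics/c1.png

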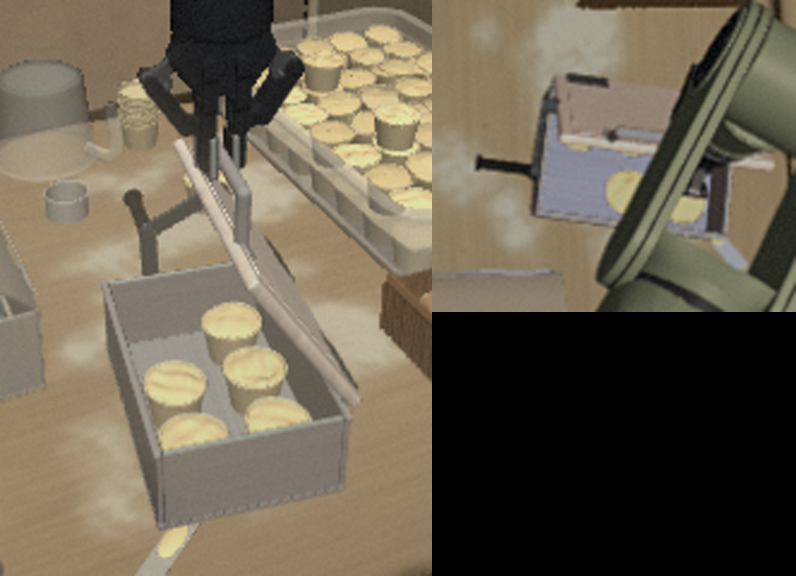

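The lid follows the hand: the handle is gripped at (220,150) and the stay is folding, with its knee at (148,230). Forces are small, so I continue.

Call:
{"op": "jog_arm", "data": {"motion": [[[0,0,0,-5.9,0.9,-2.7,5],[0,0,0,-5.8,0.9,-3.0,5],[0,0,0,-5.6,0.8,-3.1,5],[0,0,0,-5.6,0.9,-3.3,5],[0,0,0,-5.5,0.8,-3.5,5],[0,0,0,-5.3,0.8,-3.6,5],[0,0,0,-5.2,0.8,-3.9,5],[0,0,0,-5.1,0.8,-4.0,5],[0,0,0,-5.0,0.7,-4.2,5],[0,0,0,-4.8,0.7,-4.3,5]]]}}

```text
clock: 9.72
ee_pos: [0.5032, -0.2294, 0.2393]
eef_rot: [0.997, -0.075, -0.001, -0.001]
force: [-0.7, 3.9, 4.3]
width: 0.117
```

```bash
python3 st.py
```

```text
9.7167 [ 0.5032 -0.2294  0.2393] x [ 0.9888 -0.1494 -0.0013] z [-0.0012  0.0012 -1.    ] F [-0.7125  3.894   4.2925] w 0.11742516608018397 box [-0.0533 -0.0004  0.2393]
[-0.5844  0.1688  1.6052  0.0004  1.3693 -0.4345]
```

Call:
{"op": "jog_arm", "data": {"motion": [[[0,0,0,-4.7,0.8,-4.5,5],[0,0,0,-4.6,0.6,-4.6,5],[0,0,0,-4.4,0.7,-4.8,5],[0,0,0,-4.2,0.6,-5.0,5],[0,0,0,-4.1,0.7,-5.0,5],[0,0,0,-3.9,0.6,-5.2,5],[0,0,0,-3.7,0.5,-5.3,5],[0,0,0,-3.6,0.6,-5.5,5],[0,0,0,-3.4,0.5,-5.6,5],[0,0,0,-3.2,0.5,-5.6,5]]]}}

```text
clock: 10.55
ee_pos: [0.4638, -0.2235, 0.1882]
eef_rot: [0.997, -0.075, -0.0, -0.0]
force: [0.3, 5.5, 0.6]
width: 0.118
```

```bash
python3 look.py c3; python3 st.py
```

```text
10.65 [ 0.4632 -0.2233  0.187 ] x [ 0.9888 -0.1494 -0.0025] z [-0.0023  0.0013 -1.    ] F [ 2.1765  2.4345 -4.3537] w 0.12039613294217541 box [-0.0938 -0.0004  0.187 ]
[-0.6176  0.14    1.7525 -0.0003  1.2517 -0.4676]
```

View pics/c3.png

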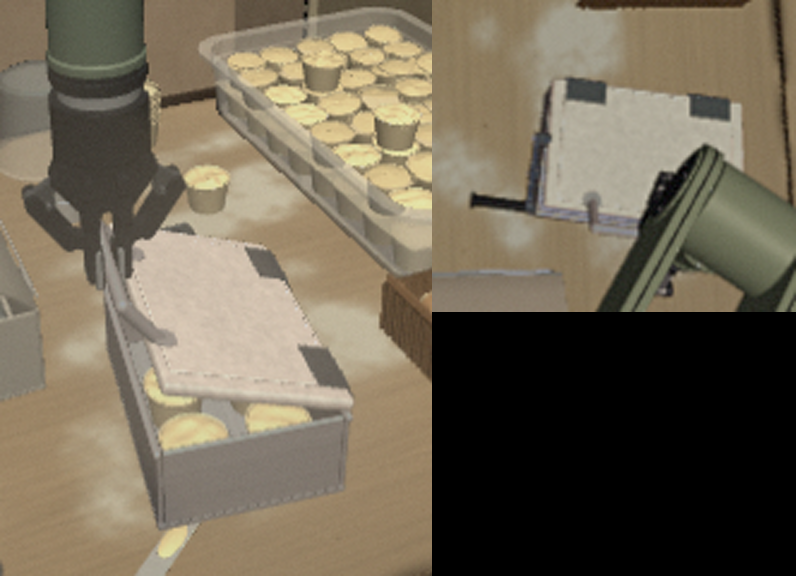

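The lid is at roughly 20° and still held, with the hand on the bar at (105,265). Final segment.

Call:
{"op": "jog_arm", "data": {"motion": [[[0,0,0,-3.0,0.4,-5.8,5],[0,0,0,-2.9,0.4,-5.9,5],[0,0,0,-2.6,0.4,-5.9,5],[0,0,0,-2.5,0.4,-6.1,5],[0,0,0,-2.2,0.4,-6.1,5],[0,0,0,-2.1,0.3,-6.2,5],[0,0,0,-1.8,0.2,-6.2,5],[0,0,0,-1.7,0.3,-6.3,5],[0,0,0,-0.8,0.1,-3.2,5],[0,0,0,-0.7,0.1,-3.2,5]]]}}

```text
clock: 11.48
ee_pos: [0.4434, -0.2204, 0.1337]
eef_rot: [0.997, -0.075, -0.001, -0.001]
force: [1.4, 5.3, 0.3]
width: 0.117
```

Call:
{"op": "jog_arm", "data": {"motion": [[[0,0,0,-0.6,0.1,-3,5],[0,0,0,-0.6,0.1,-3,5],[0,0,0,0,0,0,5],[0,0,0,0,0,0,5]]]}}

```text
clock: 11.82
ee_pos: [0.4421, -0.2202, 0.1274]
eef_rot: [0.997, -0.075, -0.001, -0.001]
force: [-0.2, 5.4, -2.1]
width: 0.122
```

```bash
python3 look.py c4; python3 st.py
```

```text
11.9167 [ 0.4421 -0.2202  0.1275] x [ 0.9888 -0.1494 -0.0021] z [-0.002   0.0012 -1.    ] F [-1.4453  5.4765 -2.3386] w 0.11657328712847834 box [-0.1151 -0.0004  0.1275]
[-0.6375  0.176   1.85   -0.0002  1.1178 -0.4874]
```

View pics/c4.png

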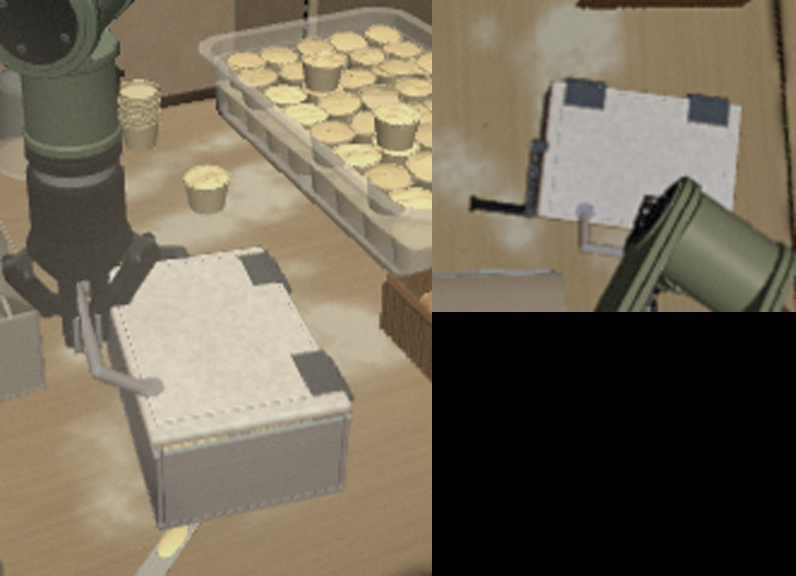

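The lid looks nearly flat, but the tool still feels a small downward load (-2.3 N), so it is not seated yet. I'll press further in small steps.

Call:
{"op": "jog_arm", "data": {"motion": [[[0,0,0,0,0,-1.5,5],[0,0,0,0,0,-1.5,5],[0,0,0,0,0,0,5],[0,0,0,0,0,0,5]]]}}

```text
clock: 12.25
ee_pos: [0.4416, -0.2201, 0.1247]
eef_rot: [0.997, -0.075, -0.002, -0.001]
force: [-3.5, 4.5, -0.8]
width: 0.122
```

Call:
{"op": "jog_arm", "data": {"motion": [[[0,0,0,0,0,-1.5,5],[0,0,0,0,0,-1.5,5],[0,0,0,0,0,0,5],[0,0,0,0,0,0,5]]]}}

```text
clock: 12.58
ee_pos: [0.4413, -0.2201, 0.1231]
eef_rot: [0.997, -0.075, -0.002, -0.001]
force: [-6.4, 8.9, 8.3]
width: 0.121
```

```bash
python3 look.py c5; python3 st.py
```

```text
12.6833 [ 0.4413 -0.2201  0.123 ] x [ 0.9888 -0.149  -0.0044] z [-0.0042  0.0014 -1.    ] F [-6.1908  7.2018  7.5313] w 0.1178906533192802 box [-0.1159 -0.0005  0.123 ]
[-0.6375  0.1824  1.8533 -0.0015  1.1101 -0.4873]
```

View pics/c5.png

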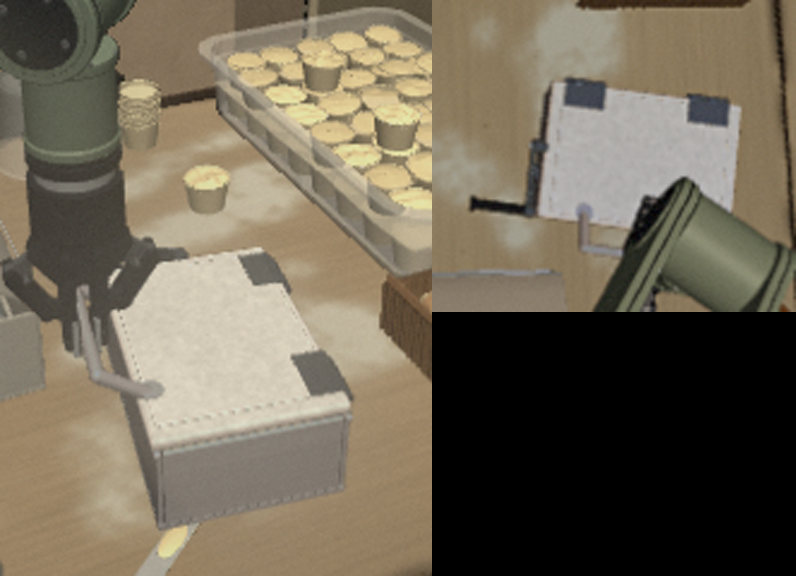

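The gap is closed and the contact force is now upward (8 N), so the lid is seated. Release with a small opening, then lift straight up.

Call:
{"op": "jog_arm", "data": {"motion": [[[0,0,0,0,0,0,24],[0,0,0,0,0,0,24],[0,0,0,0,0,0,24],[0,0,0,0,0,0,24],[0,0,0,0,0,5,24],[0,0,0,0,0,8,24],[0,0,0,0,0,12,24],[0,0,0,0,0,20,24],[0,0,0,0,0,30,24],[0,0,0,0,0,30,24]]]}}

```text
clock: 13.52
ee_pos: [0.4423, -0.2204, 0.2282]
eef_rot: [0.997, -0.075, -0.001, -0.0]
force: [1.2, -0.8, 0.2]
width: 0.282
```

Call:
{"op": "jog_arm", "data": {"motion": [[[0,0,0,0,0,30,24],[0,0,0,0,0,30,24],[0,0,0,0,0,10,24],[0,0,0,0,0,0,24],[0,0,0,0,0,0,24],[0,0,0,0,0,0,24]]]}}

```text
clock: 14.02
ee_pos: [0.4419, -0.2201, 0.2952]
eef_rot: [0.997, -0.075, -0.001, -0.001]
force: [-0.7, 0.1, -0.6]
width: 0.283
```

```bash
python3 look.py c6; python3 st.py; python3 - <<'E'
from h import *
for n in('side','top'): cv2.imwrite(f'pics/{n}9.png',bot.grab_frame(n)[:,:,::-1])
E
```

```text
14.1167 [ 0.4418 -0.2199  0.2946] x [ 0.9888 -0.1495 -0.0041] z [-0.0038  0.0027 -1.    ] F [-0.8518  0.5831  0.6654] w 0.2806471643769491 box [-0.1155 -0.0002  0.2946]
[-0.6375 -0.0005  1.6724 -0.0001  1.4743 -0.4874]
```

View pics/c6.png

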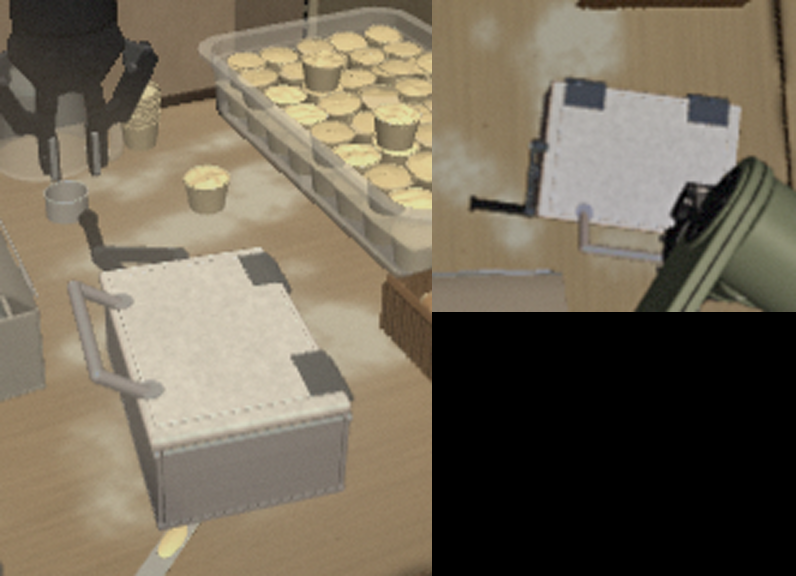

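View pics/side9.png

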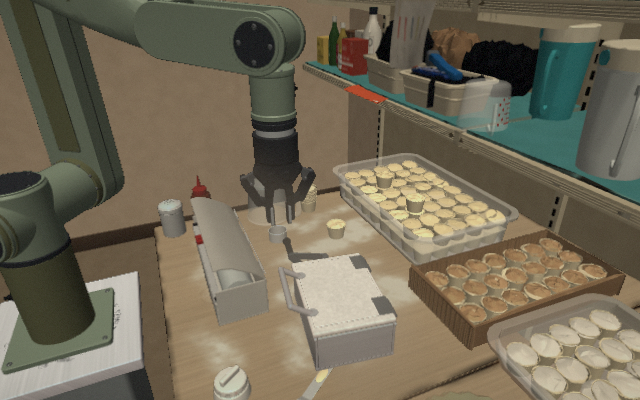

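The lid lies flat with the handle at (72..95,285..378) in the zoom, the stay is folded and the hand is clear. The ring, cup, stack and jug are where they started. One triangulated check on the handle height, then hand in.

```bash
python3 - <<'E'
from h import *
print(tri((72.5/2.4+250-.3,286/2.4+150-.3),(432*0+ (584-432)/2.6+310-.3,247/2.6+160-.3)), W((-.1137,.06,.128)))
print(proj('side',[W((-.1137,.06,.128)),W((-.1137,-.06,.128))]),(72.5/2.4+250,286/2.4+150),(96/2.4+250,377/2.4+150))
bot.hand_in()
E
```

```text
(array([ 0.45176067, -0.16114762,  0.12811182]), np.float64(0.0019353062720453647)) [ 0.45255052 -0.16067245  0.128     ]
[[280.65055853 268.63142272]
 [290.68105123 305.49268231]] (280.2083333333333, 269.1666666666667) (290.0, 307.08333333333337)
the job is handed in; nothing more can be done
```

I unlocked the stay, lowered the lid until it was fully shut, let go, and handed the job in; no verdict was reported.

- **Unlocking:** I pinched the knee pin and lifted it about 25 to 30 mm forward and up, past the straight line. Pictures showed the stay bent the other way with the lid still standing.
- **Lowering:** I gripped the handle and followed the hinge arc at about 0.4 rad/s. I then pressed lightly in small steps, because the lid was still slightly short of shut after the main swing. It seated with about 8 N pushing back.
- **Last checks:**
  - The handle measured 0.128 m high after release, as the task gives for a shut lid.
  - The stay was folded, and the force on the tool read about zero with the hand 170 mm above.
  - In the pictures the ring, spare cup, cup stack and jug looked unmoved; I did not measure them.
- **Disagreements:** The only mismatch was of a few millimetres. The grip openings read 1 to 2 mm below the stated thicknesses, and the bar slid several millimetres in the pads while seating.

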